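# Open the top half of the serving hatch and complete the tin of cookie stamps

### The job

Draw the bolt of the serving hatch's top door and swing that top half wide open, to about a right angle, leaving the bottom half shut and bolted. Take the cookie stamp from the rack inside the top door and stand it in the empty place in the round tin, so that all seven stamps stand flat on the tin's floor in their close-packed ring. Leave the top door open, and do not knock over the glass jar or the mug.

Things in the scene. Friction and masses are not known exactly. Their poses are not given: they have to be found in the camera images.
- hatch: white serving-hatch frame, fixed, 260 wide, 100 deep, 306 high, open at the back. Origin: centre of its underside; x from front to back (front face x = -50, towards the robot), y to the left seen from the robot, z up. Posts 26 wide; head z 288 to 306. In it a stable door of two wooden leaves, each 200 wide, 130 high, 18 thick, hinged at the left (x -50, y +100), opening towards the robot
- top_leaf (a joint): angle of the top leaf (hatch z 154 to 284), rad: 0 shut, grows as it swings towards the robot (clockwise from above), stop at 1.75; 0.7 kg, hinge friction 0.12 Nm, stays where left; locked until its bolt is drawn. Its inner face carries a wooden rack that swings with it: floor 45 above the leaf's lower edge, 56 deep, 152 long, rim 16 high
- low_leaf (a joint): angle of the lower leaf (hatch z 20 to 150), rad: 0 shut; 1.75 at most. It has a bar handle and a bolt of its own, like the top leaf's and straight below them
- top_bolt (a joint): travel of the top leaf's barrel bolt, m: 0 shot (25 mm past the leaf's free edge, in a steel keep on the right post), 0.032 fully drawn; clear of the keep from 0.018. Slides along the leaf's front towards the hinge (hatch +y when shut); 2 N friction, stays where left
- low_bolt (a joint): travel of the lower leaf's bolt, m: 0 fully shot, 0.032 drawn
- top_stem (a point): on the upright finger stem of the top bolt, 20 below its tip: steel rod 10 diameter, about 40 tall, 50 in front of the leaf, 53 to the left of the bar handle when shot. Axes: the leaf's, which equal the hatch's at leaf angle 0 and turn with it
- top_handle (a point): on the top leaf's bar handle, a vertical steel bar 12 diameter near the free (right) edge: 23 below its upper end, 84 above its lower end, 45 in front of the leaf's face, 168 from the hinge along the leaf; two stand-offs behind it. Axes: the leaf's (x out of its inner face, y towards the hinge)
- top_hinge (a point): on the top leaf's vertical hinge axis, at the height of top_handle. Axes as the leaf's
- stamp: the seventh cookie stamp, loose, about 60 g: wooden disc 50 diameter, 14 thick, lower edge chamfered 3.5, with an upright knob 14 diameter, widening to 18 from 32 to 62 above the underside. Origin: centre of underside; z up the knob. Stands in the top leaf's rack towards the free edge, 28 from the leaf; a spice jar (34 diameter, 65 high) stands about 78 from it towards the hinge
- tin: round shallow steel tin, fast to the table: inner diameter about 158, floor 3 thick, 28 high. Origin: centre of its underside, z up. Six stamps stand in it, one in the middle and five around, leaving one place of the hexagon empty
- tin_gap (a point): the empty place: on the tin's floor (3 above its underside), 52.5 from its centre, the tin's x axis points to it
- packed0: one of six stamps like stamp already standing flat in the tin; origin at the centre of its underside, z up its knob (the middle one)
- packed1: one of six stamps like stamp already standing flat in the tin; origin at the centre of its underside, z up its knob
- packed2: one of six stamps like stamp already standing flat in the tin; origin at the centre of its underside, z up its knob
- packed3: one of six stamps like stamp already standing flat in the tin; origin at the centre of its underside, z up its knob
- packed4: one of six stamps like stamp already standing flat in the tin; origin at the centre of its underside, z up its knob
- packed5: one of six stamps like stamp already standing flat in the tin; origin at the centre of its underside, z up its knob
- glass_jar: clear glass storage jar with a steel lid, 64 diameter, 110 high; origin: centre of its underside, z up. Stands to the right of the hatch
- mug: white mug, 80 diameter, 90 high; origin: centre of its underside, z up. Stands to the right of the hatch

How it is judged (in metres and radians):
On the way, in this order (a step that is already met when the one before it is completed fails the run):
1. the top door's bolt is drawn clear of its keep (value of joint top_bolt above 0.018 m), for 0.2 s.
2. the top door is swung wide open (at least 75 degrees), the stamp still on its rack (value of joint top_leaf above 1.3 rad and height (world z) of stamp above 0.18 m), for 0.2 s.
At the end, for the whole second after the job is handed in: Top door open 1.2 rad or more; lower door shut (under 0.05 rad), its bolt drawn under 10 mm; all seven stamps upright (0.09 rad) on the tin's floor (undersides under 7 mm above the tin's underside, centres within 60 mm of its centre), the seventh at rest (value of joint top_leaf above 1.2 rad and value of joint low_leaf below 0.05 rad and value of joint low_bolt below 0.01 m and z of each of stamp, packed0, packed1, packed2, packed3, packed4, packed5 in the frame of tin below 0.007 m and horizontal distance between each of stamp, packed0, packed1, packed2, packed3, packed4, packed5 and tin below 0.06 m and angle between each of stamp, packed0, packed1, packed2, packed3, packed4, packed5's own z axis and vertical below 0.09 rad and linear speed of stamp below 0.03 m/s); the robot touches nothing.
It fails at once if the lower door is unbolted or opened (value of joint low_leaf above 0.08 rad or value of joint low_bolt above 0.015 m).
It fails at once if the glass jar or the mug is knocked over (angle between any of glass_jar, mug's own z axis and vertical above 0.6 rad).
It also fails if it takes over 61 s, if anything falls off the work surface, if the arm or the gripper's body presses on something with over 40 N, if the wrist force passes 120 N, or if a joint passes its speed limit or range.

### The arm

A 6-joint arm with a two-finger parallel gripper is mounted at the origin on the work surface. World frame = base frame: x ahead of the robot, y to its left, z up, the work surface at z = 0. Lengths are in m, angles in degrees, forces in N, time in s.
With the tool pointing down it reaches from about 0.4 to 0.825 m from the base axis. Payload 7 kg.
Tool frame: the origin (TCP) lies at the very end of the fingers, on their centre line; the grasp point (between the pads) lies 19 mm behind it (r.grip_depth is the distance from the TCP to the grasp point, in m); z points along the fingers, y is the line along which they close (so a half turn about z gives the same grasp; the last joint's range is limited). The gripper opens to 88 mm and grips with 3 to 60 N. Pads are 19 mm wide; open, the fingers measure 130 mm over their backs; the gripper's body (78 mm by 193 mm) begins 47 mm behind the grasp point.
Start: joints at [-48.352, 20.546, 0.682, 0, -70.136, -16.507], TCP at [0.287, -0.611, 0.227] pointing down, gripper open.
Joint ranges: [-176.03, 176.03], [-82.01, 121.73], [-58.28, 71.71], [-173.87, 95.51], [-174.79, -0.11], [-173.66, 173.66]. Speed limits (degrees/s): [136.94, 136.94, 172.46, 180, 180, 180].

### API

Orientations are given as [roll, pitch, yaw] about the fixed x, y, z axes, in that order (R = Rz(yaw) Ry(pitch) Rx(roll)).
In Python, from plant import r gives the robot as it stands.
- The arm moves only by the tool play_rows, never from a script. Its argument "rows" is a list that holds one entry, the list of rows, each a list of 5 numbers: the closure, from 0 (fully open) to 1 (shut), then the shift along the tool's x, y, z each as a share of 0.5 m, from -1 to 1, then the turn about the tool's z as a share of 1.5 rad, from -1 to 1. A call has exactly 8 rows; each row is the pose to reach, as a shift and turn from the pose commanded when the call began, along the tool's axes at that moment; what a row does not reach only later rows make up. A row lasts 1/12 s, in which the tool goes at most 41.7 mm and 7.16 degrees, less where a joint would pass 70% of its speed; a pose out of reach is approached as far as the arm can. A call with a number of a shift or a turn outside -1 to 1 is refused whole. A call with a gripper value outside its range is refused whole. The fingers move at their own pace and stop on an object; "squeeze" is the grip in N (left out, the last holds). Time passes only in rows, so rows that repeat a pose let the fingers close, or fill a call up. It gives the time, the measured TCP pose, the force, the opening and the grip force at its end, in the units of the state.
- r.get_state(): the state, without advancing time (a new reading comes with each control period).
- r.capture(name): name is "side" or "top" or "wrist"; returns the picture (400x640x3 uint8, red, green, blue); there is no depth.
- r.camera_info(name): a dict with "fovy" (degrees; the focal length in pixels is half the picture's height over the tangent of half this angle, whatever the lens; pixels are square), "cx", "cy" (the principal point, pixels), "pose" (4x4, takes a point from camera to world coordinates). Camera axes: x right, y down, z forward; pixel columns grow to the right and rows downward; lengths in m; the calibration is good to about 2 mm. A picture is of the moment at which its call begins: read the wrist's pose just before it. camera_info takes no time and is no camera call; for the wrist camera it gives the pose at the moment of the call.
- r.close_job(): hands the job in; it is judged then, once.
The state is a dict: "time_s": time; "joints": joint angles; "qd": joint speeds; "joint_torque": joint torques, N m; "tcp_pos": TCP position; "eef_rot": TCP orientation; "contact_force": force on the tool from outside, world axes, zero at the start; "moment": the same for the moment, N m; "gripper_width": finger opening in m; "gripper_force": force on a finger pad.
Only numpy, scipy, OpenCV 4.12 (cv2) and the standard library are available. Lean on these libraries where they do the work, as an engineer would, in place of code of your own. Each camera call takes 0.05 s, during which the arm holds its last target. There are 200 camera calls.

## Working session

There is one attempt and no reset: what is moved stays moved. The work goes in short steps, Python scripts to look and compute and a tool call to move; the robot and the scene stay as the last step left them, time stands still between calls to the robot, and variables do not carry over. Pictures are saved under pics/ and viewed, at most 10 in all, crops included, and the job is handed in when it is done.

Besides the shell and the picture viewer there is one more tool, called after ">>>" by a JSON object that holds its "api" and its "payload", one argument or row to a line. play_rows: Moves the arm, as the interface text tells. Its arguments: {"type":"object","properties":{"rows":{"type":"array","items":{"type":"array","items":{"type":"array","items":{"type":"number"}}}},"squeeze":{"type":"number"}},"required":["rows"]}

```bash
mkdir -p pics; ls; python3 - <<'E'
from plant import r
import cv2,numpy as np
np.set_printoptions(precision=4,suppress=True)
for n in("side","top"):
    i=r.camera_info(n);print(n,i)
    cv2.imwrite(f"pics/{n}0.png",r.capture(n)[...,::-1])
print(r.get_state())
E
```

```text
pics
side {'fovy': 50.280691375781316, 'cx': 319.6381727959895, 'cy': 199.93287420951552, 'pose': array([[-0.7995, -0.2947,  0.5234,  0.0009],
       [-0.6005,  0.3768, -0.7052,  0.6525],
       [ 0.0106, -0.8782, -0.4783,  0.6692],
       [ 0.    ,  0.    ,  0.    ,  1.    ]])}
top {'fovy': 51.49968729106338, 'cx': 312.70952003569647, 'cy': 202.72826604793326, 'pose': array([[-0.0081, -0.9922,  0.1241,  0.4552],
       [-0.9998,  0.0101,  0.0157, -0.0762],
       [-0.0169, -0.1239, -0.9921,  0.9905],
       [ 0.    ,  0.    ,  0.    ,  1.    ]])}
{'time_s': 0.1, 'joints': array([-48.3526,  20.5856,   0.6397,  -0.0179, -70.1347, -16.5074]), 'qd': array([-0.0737, -0.0793,  0.127 ,  0.0406, -0.043 , -0.0349]), 'joint_torque': array([ -0.0003, -58.4163,  29.375 ,   7.0155,   0.0102,  -0.0001]), 'tcp_pos': array([ 0.2866, -0.6107,  0.2257]), 'eef_rot': array([ 179.918 ,   -0.0068, -154.866 ]), 'contact_force': array([-0.8349, -0.1016, -1.0645]), 'moment': array([ 0.0334, -0.0429,  0.0607]), 'gripper_force': 0.0, 'gripper_width': 0.08730936657568864}
```

View pics/side0.png

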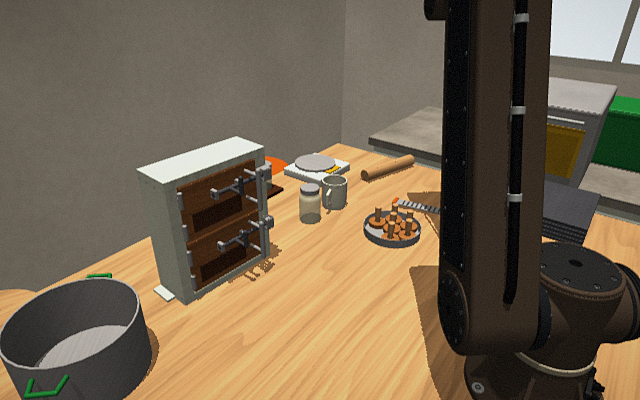

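View pics/top0.png

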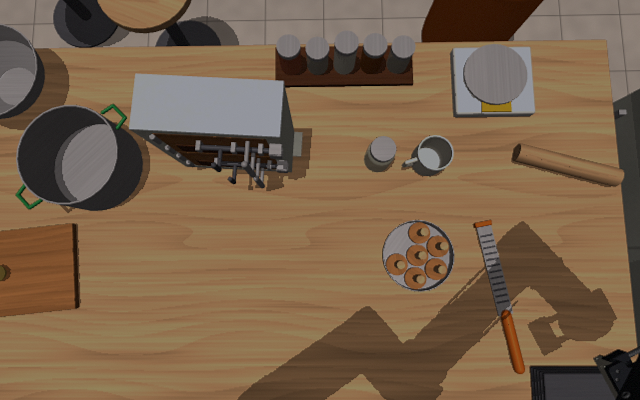

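The side view shows the hatch at about (137-275, 138-300) and the tin at (392,228). The top view shows the hatch head at (132-285, 75-137) and the tin at (418,256), with the gap at the upper left, around (396,240). I'll enlarge both.

```bash
python3 - <<'E'
import cv2,numpy as np
t=cv2.imread("pics/top0.png");s=cv2.imread("pics/side0.png")
R=lambda im,x0,y0,x1,y1,k:cv2.resize(im[y0:y1,x0:x1],None,fx=k,fy=k,interpolation=cv2.INTER_CUBIC)
def ticks(im,x0,y0,k):
    h,w=im.shape[:2]
    for x in range(-(-x0//10)*10,x0+w//k,10): cv2.line(im,((x-x0)*k,0),((x-x0)*k,10 if x%50 else 20),(0,255,255),1)
    for y in range(-(-y0//10)*10,y0+h//k,10): cv2.line(im,(0,(y-y0)*k),(10 if y%50 else 20,(y-y0)*k),(0,255,255),1)
    return im
a=ticks(R(t,125,60,315,200,4),125,60,4)
cv2.imwrite("pics/c1.png",a)
b=ticks(R(s,130,130,290,310,3),130,130,3)
c=ticks(R(t,375,210,465,300,3),375,210,3)
o=np.zeros((540,480+270,3),np.uint8);o[:,:480]=b;o[:270,480:]=c
cv2.imwrite("pics/c2.png",o)
E
```

```text
(no output)
```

View pics/c1.png

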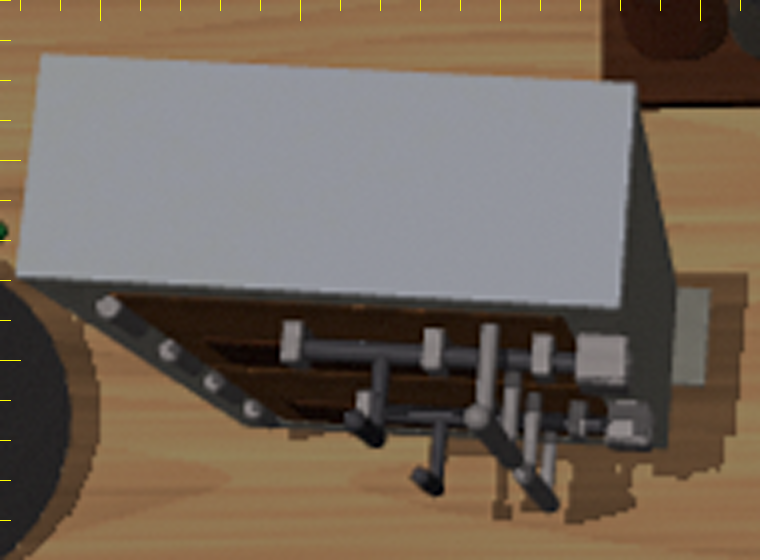

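View pics/c2.png

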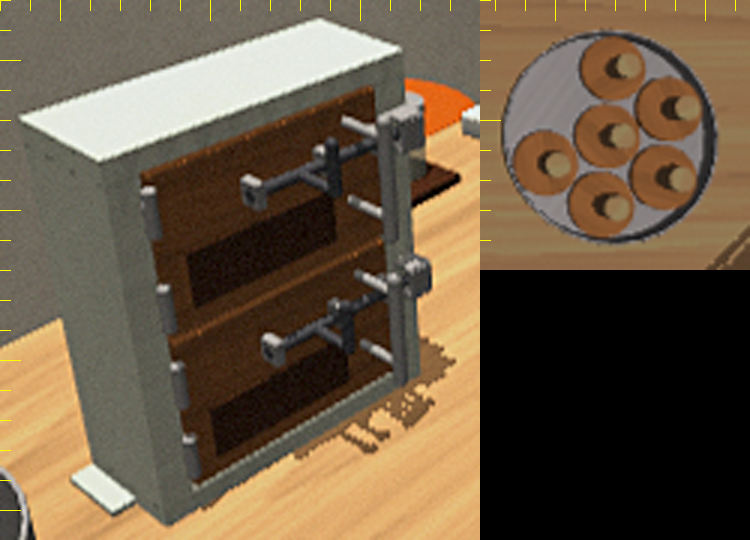

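The c1 crop gives the head corners at (40,55), (635,84), (620,306) and (17,273). The side crop shows its corners, the stem at (327,140-193) and the handle top at (388,112). The tin crop gives the rim and six disc centres. I'll fit the poses from these.

```bash
cat > h.py <<'E'
import numpy as np
from plant import r
from scipy.optimize import least_squares
np.set_printoptions(precision=4,suppress=True)
def proj(n,P):
    i=r.camera_info(n);T=np.linalg.inv(i["pose"]);f=200/np.tan(np.radians(i["fovy"]/2))
    c=np.atleast_2d(P)@T[:3,:3].T+T[:3,3]
    return c[:,:2]/c[:,2:]*f+[i["cx"],i["cy"]]
def ray(n,uv,z):
    i=r.camera_info(n);f=200/np.tan(np.radians(i["fovy"]/2))
    d=i["pose"][:3,:3]@np.array([(uv[0]-i["cx"])/f,(uv[1]-i["cy"])/f,1]);o=i["pose"][:3,3]
    return o+d*(z-o[2])/d[2]
def W(p,L):
    c,s=np.cos(p[2]),np.sin(p[2]);L=np.atleast_2d(L)/1000
    return np.c_[p[0]+c*L[:,0]-s*L[:,1],p[1]+s*L[:,0]+c*L[:,1],L[:,2]]
E
python3 - <<'E'
from h import *
px=lambda X,x0,y0,k:(np.array(X)+.5)/k-.5+[x0,y0]
H=[[50,130,306],[50,-130,306],[-50,-130,306],[-50,130,306]]
t=px([(40,55),(635,84),(620,306),(17,273)],125,60,4)
s=px([(20,118),(320,18),(403,48),(100,160),(168,523)],130,130,3)
Hs=H+[[-50,130,0]]
f=lambda p:np.r_[(proj("top",W(p,H))-t).ravel(),(proj("side",W(p,Hs))-s).ravel()]
q=least_squares(f,[.65,.2,0]);p=q.x
print("hatch",p,np.degrees(p[2]));print(q.fun.reshape(-1,2))
z=np.array([200,220,240,250,260,270,280]);
inv=lambda u:(np.array(u)-[130,130]+.5)*3-.5
for nm,x,y in(("stem",-100,-15),("handle",-95,-68)):
    print(nm,np.c_[z,inv(proj("side",W(p,[[x,y,k] for k in z]))),(proj("top",W(p,[[x,y,k] for k in z]))-[125,60]+.5)*4-.5])
D=px([(125,135),(132,68),(187,108),(183,177),(120,205),(64,162)],375,210,3)
w=np.array([ray("top",u,.017)[:2] for u in D]);print(w)
rim=ray("top",px((129.5,136.5),375,210,3),.028);print("rim",rim)
c=w[0];a=np.arctan2(*(w-c)[1:].T[::-1]);print(np.degrees(a),np.hypot(*(w-c)[1:].T))
for nm,u,zz in(("jar",(383,147),.11),("mug",(435,153),.09)):print(nm,ray("top",u,zz))
E
```

```text
hatch [ 0.7137  0.1156 -0.0664] -3.8027546133666346
[[ 0.9056 -0.4221]
 [ 0.651  -0.4282]
 [ 0.4779  0.2101]
 [ 0.2034  0.6002]
 [-0.5559 -0.0789]
 [-0.39    0.4873]
 [-0.0661  0.6183]
 [-0.2577  0.5295]
 [-0.3605  1.7926]]
stem [[200.     340.3578 246.8139 400.0656 456.0298]
 [220.     338.2652 222.7714 390.4718 447.8707]
 [240.     336.1286 198.2235 380.3817 439.2895]
 [250.     335.0433 185.755  375.1382 434.8302]
 [260.     333.9465 173.1541 369.7556 430.2525]
 [270.     332.8381 160.4186 364.2281 425.5516]
 [280.     331.7177 147.5464 358.5497 420.7224]]
handle [[200.     390.1187 218.3146 509.2284 451.8149]
 [220.     388.6066 194.9488 502.3816 443.5427]
 [240.     387.064  171.1116 495.1803 434.8421]
 [250.     386.281  159.0118 491.4379 430.3206]
 [260.     385.49   146.7887 487.5961 425.679 ]
 [270.     384.6909 134.4405 483.6508 420.9123]
 [280.     383.8836 121.9651 479.5978 416.0155]]
[[ 0.4531 -0.3002]
 [ 0.5048 -0.3076]
 [ 0.4734 -0.3489]
 [ 0.4207 -0.3434]
 [ 0.3998 -0.2943]
 [ 0.4328 -0.2525]]
rim [ 0.4519 -0.3011  0.028 ]
[  -8.1945  -67.2883 -126.8868  173.6795  113.0462] [0.0522 0.0527 0.054  0.0536 0.0518]
jar [ 0.6857 -0.2158  0.11  ]
mug [ 0.6759 -0.3332  0.09  ]
```

```bash
cat >> h.py <<'E'
def plan(x,y,z,yaw):
    s=r.get_state();a=np.radians(s["eef_rot"][2]);d=np.array([x,y,z])-s["tcp_pos"]
    t=np.array([np.cos(a)*d[0]+np.sin(a)*d[1],np.sin(a)*d[0]-np.cos(a)*d[1],-d[2]])/.5
    dy=(yaw-s["eef_rot"][2]+180)%360-180
    print("t",s["time_s"],"tcp",s["tcp_pos"],"yaw",s["eef_rot"][2],"w",s["gripper_width"],"| shares",t,-np.radians(dy)/1.5)
E
python3 -c "
from h import *
plan(.45,-.25,.33,-98)"
```

```text
t 0.1 tcp [ 0.2866 -0.6107  0.2257] yaw -154.86603079325147 w 0.08730936657568864 | shares [-0.6023  0.5142 -0.2085] -0.6616663132551474
```

>>> {"api": "play_rows", "payload": {
  "rows": [
    [[0.3, -0.6, 0.51, -0.21, -0.66], [0.3, -0.6, 0.51, -0.21, -0.66], [0.3, -0.6, 0.51, -0.21, -0.66], [0.3, -0.6, 0.51, -0.21, -0.66], [0.3, -0.6, 0.51, -0.21, -0.66], [0.3, -0.6, 0.51, -0.21, -0.66], [0.3, -0.6, 0.51, -0.21, -0.66], [0.3, -0.6, 0.51, -0.21, -0.66]]
  ]
}}

```text
time_s: 0.77
tcp_pos: [0.4204, -0.316, 0.3128]
eef_rot: [180.0, 0.0, -97.8]
contact_force: [1.4, -0.9, 0.4]
gripper_width: 0.0611
gripper_force: 0.0
```

```bash
python3 -c "
from h import *
plan(.57,.08,.40,-48)"
```

```text
t 0.7667 tcp [ 0.4204 -0.316   0.3128] yaw -97.78423916311776 w 0.061148785096777895 | shares [-0.8252 -0.1892 -0.1744] -0.5792659259978077
```

>>> {"api": "play_rows", "payload": {
  "rows": [
    [[0.6, -0.82, -0.19, -0.17, -0.66], [0.6, -0.82, -0.19, -0.17, -0.66], [0.6, -0.82, -0.19, -0.17, -0.66], [0.6, -0.82, -0.19, -0.17, -0.66], [0.6, -0.82, -0.19, -0.17, -0.66], [0.6, -0.82, -0.19, -0.17, -0.66], [0.6, -0.82, -0.19, -0.17, -0.66], [0.6, -0.82, -0.19, -0.17, -0.66]]
  ]
}}

```text
time_s: 1.43
tcp_pos: [0.5383, -0.0112, 0.3789]
eef_rot: [-180.0, 0.0, -41.0]
contact_force: [0.8, -0.1, 0.2]
gripper_width: 0.0351
gripper_force: 0.0
```

```bash
python3 -c "
from h import *
plan(.595,.10,.36,-3.8)"
```

```text
t 1.4333 tcp [ 0.5383 -0.0112  0.3789] yaw -41.0368747856082 w 0.03509953220053521 | shares [-0.0606 -0.2422  0.0378] -0.4332707121078137
```

>>> {"api": "play_rows", "payload": {
  "rows": [
    [[0.6, -0.06, -0.24, 0.04, -0.433], [0.6, -0.06, -0.24, 0.04, -0.433], [0.6, -0.06, -0.24, 0.04, -0.433], [0.6, -0.06, -0.24, 0.04, -0.433], [0.6, -0.06, -0.24, 0.04, -0.433], [0.6, -0.06, -0.24, 0.04, -0.433], [0.6, -0.06, -0.24, 0.04, -0.433], [0.6, -0.06, -0.24, 0.04, -0.433]]
  ]
}}

```text
time_s: 2.1
tcp_pos: [0.5951, 0.0962, 0.3585]
eef_rot: [-180.0, -0.0, -4.4]
contact_force: [-0.1, -1.2, 0.6]
gripper_width: 0.0352
gripper_force: 0.0
```

```bash
python3 - <<'E'
from h import *
import cv2
plan(.613,.107,.36,-3.8)
print(r.camera_info("wrist"))
P=W([.7137,.1156,-.0664],[[-100,-15,282],[-95,-68,284],[-50,-130,306]]);print(P,proj("wrist",P))
cv2.imwrite("pics/w1.png",r.capture("wrist")[...,::-1])
E
```

```text
t 2.1 tcp [0.5951 0.0962 0.3585] yaw -4.438804065986848 w 0.035237353890740036 | shares [ 0.0341 -0.0243 -0.0029] -0.007432822817731728
{'fovy': 62.141549146164905, 'cx': 321.13510430140013, 'cy': 200.05886114191205, 'pose': array([[-0.0765, -0.9482, -0.3082,  0.6787],
       [-0.9971,  0.0731,  0.0227,  0.089 ],
       [ 0.001 ,  0.309 , -0.9511,  0.5175],
       [ 0.    ,  0.    ,  0.    ,  1.    ]])}
[[ 0.6129  0.1073  0.282 ]
 [ 0.6144  0.0541  0.284 ]
 [ 0.6552 -0.0108  0.306 ]] [[302.8624 187.6954]
 [375.486  181.0854]
 [483.8277 118.9035]]
```

View pics/w1.png

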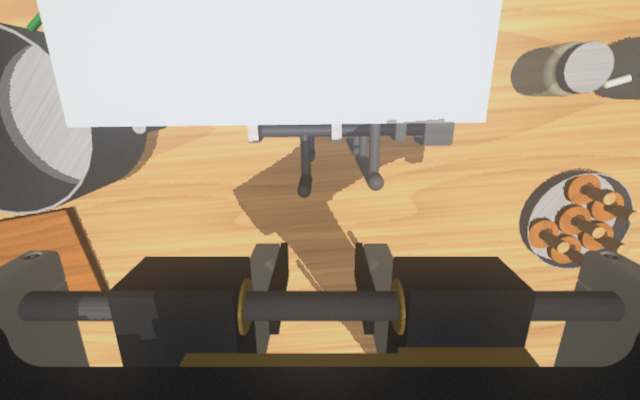

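The wrist view matches the model: stem tip at (304,190), handle top at (375,181). I'll descend on the stem.

>>> {"api": "play_rows", "payload": {
  "rows": [
    [[0.6, 0.034, -0.024, 0, -0.007], [0.6, 0.034, -0.024, 0, -0.007], [0.6, 0.034, -0.024, 0.05, -0.007], [0.6, 0.034, -0.024, 0.1, -0.007], [0.6, 0.034, -0.024, 0.15, -0.007], [0.6, 0.034, -0.024, 0.2, -0.007], [0.6, 0.034, -0.024, 0.225, -0.007], [0.6, 0.034, -0.024, 0.225, -0.007]]
  ]
}}

```text
time_s: 2.82
tcp_pos: [0.6112, 0.1063, 0.2426]
eef_rot: [179.9, 0.3, -3.8]
contact_force: [0.1, -1.0, 0.1]
gripper_width: 0.035
gripper_force: 0.0
```

>>> {"api": "play_rows", "payload": {
  "rows": [
    [[1, 0, 0, 0, 0], [1, 0, 0, 0, 0], [1, 0, 0, 0, 0], [1, 0, 0, 0, 0], [1, 0, 0, 0, 0], [1, 0, 0, 0, 0], [1, 0, 0, 0, 0], [1, 0, 0, 0, 0]]
  ],
  "squeeze": 15
}}

```text
time_s: 3.48
tcp_pos: [0.6136, 0.1076, 0.2471]
eef_rot: [-180.0, -0.1, -3.6]
contact_force: [-1.4, 2.5, 6.7]
gripper_width: 0.0098
gripper_force: 15.0
```

>>> {"api": "play_rows", "payload": {
  "rows": [
    [[1, 0, -0.01, 0, 0], [1, 0, -0.02, 0, 0], [1, 0, -0.03, 0, 0], [1, 0, -0.04, 0, 0], [1, 0, -0.05, 0, 0], [1, 0, -0.058, 0, 0], [1, 0, -0.06, 0, 0], [1, 0, -0.06, 0, 0]]
  ]
}}

```text
time_s: 4.15
tcp_pos: [0.6154, 0.1371, 0.2471]
eef_rot: [180.0, -0.1, -3.6]
contact_force: [-1.5, -0.1, 5.0]
gripper_width: 0.0094
gripper_force: 15.0
```

>>> {"api": "play_rows", "payload": {
  "rows": [
    [[0.7, 0, 0, 0, 0], [0.7, 0, 0, 0, 0], [0.7, 0, 0, 0, 0], [0.7, 0, 0, 0, 0], [0.7, 0, 0, 0, 0], [0.7, 0, 0, -0.05, 0], [0.7, 0, 0, -0.1, 0], [0.7, 0, 0, -0.15, 0]]
  ]
}}

```text
time_s: 4.82
tcp_pos: [0.6147, 0.137, 0.3214]
eef_rot: [180.0, 0.1, -3.6]
contact_force: [1.1, 0.4, -0.1]
gripper_width: 0.0259
gripper_force: 0.0
```

```bash
python3 - <<'E'
from h import *
import cv2
plan(.6144,.0541,.315,-3.8)
P=W([.7137,.1156,-.0664],[[-100,-15,282],[-100,15,282],[-95,-68,284]]);print(proj("wrist",P))
cv2.imwrite("pics/w2.png",r.capture("wrist")[...,::-1][60:300])
E
```

```text
t 4.8167 tcp [0.6147 0.137  0.3214] yaw -3.5985961630177403 w 0.025901769643343817 | shares [0.0098 0.1655 0.0128] 0.002343440054326806
[[365.5487 228.3881]
 [319.1525 228.2338]
 [449.5167 222.6362]]
```

View pics/w2.png

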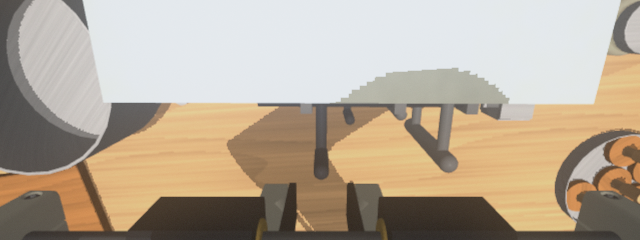

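>>> {"api": "play_rows", "payload": {
  "rows": [
    [[0.6, 0.0, 0.08, 0, 0], [0.6, 0.004, 0.166, 0, 0], [0.6, 0.004, 0.166, 0, 0], [0.6, 0.004, 0.166, 0.04, 0], [0.6, 0.004, 0.166, 0.08, 0], [0.6, 0.004, 0.166, 0.12, 0], [0.6, 0.004, 0.166, 0.15, 0], [0.6, 0.004, 0.166, 0.15, 0]]
  ]
}}

```text
time_s: 5.53
tcp_pos: [0.6098, 0.0538, 0.2421]
eef_rot: [179.9, 0.3, -3.6]
contact_force: [-0.2, -0.1, -0.7]
gripper_width: 0.0348
gripper_force: 0.0
```

>>> {"api": "play_rows", "payload": {
  "rows": [
    [[1, 0, 0, 0, 0], [1, 0, 0, 0, 0], [1, 0, 0, 0, 0], [1, 0, 0, 0, 0], [1, 0, 0, 0, 0], [1, 0, 0, 0, 0], [1, 0, 0, 0, 0], [1, 0, 0, 0, 0]]
  ],
  "squeeze": 20
}}

```text
time_s: 6.2
tcp_pos: [0.6123, 0.0546, 0.247]
eef_rot: [-180.0, -0.1, -3.6]
contact_force: [-1.0, 3.2, 5.8]
gripper_width: 0.0116
gripper_force: 20.0
```

```bash
cat > arc.py <<'E'
from h import *
import sys
# shares for swing from current angle a0 to a1 over 8 rows about hinge
p=[.7137,.1156,-.0664];h=W(p,[[-50,100,0]])[0,:2]
s=r.get_state();c=s["tcp_pos"][:2];y=np.radians(s["eef_rot"][2])
a0=np.arctan2(*(c-h)[::-1]);b=np.arctan2(*(W(p,[[-95,-68,0]])[0,:2]-h)[::-1]);al=(b-a0+np.pi)%(2*np.pi)-np.pi
print("leaf",al,"R",np.hypot(*(c-h)),s["tcp_pos"],s["eef_rot"],s["contact_force"],s["gripper_width"])
st=float(sys.argv[1])-al;yt=p[2]-float(sys.argv[1])
for k in range(1,9):
    g=st*k/8;G=np.array([[np.cos(g),np.sin(g)],[-np.sin(g),np.cos(g)]])
    v=(c-h)/np.hypot(*(c-h))*.1739
    d=h+G@v-c
    print(np.round([(np.cos(y)*d[0]+np.sin(y)*d[1])*2,(np.sin(y)*d[0]-np.cos(y)*d[1])*2,-(yt-y)*k/8/1.5],3).tolist())
E
python3 arc.py .4
```

```text
leaf 0.01254271590260414 R 0.1740801551849998 [0.6123 0.0546 0.247 ] [-179.9556   -0.1086   -3.5785] [-0.9712  3.2376  5.7677] 0.011567505225557216
[-0.016, -0.005, 0.034]
[-0.032, -0.011, 0.067]
[-0.047, -0.018, 0.101]
[-0.062, -0.025, 0.135]
[-0.077, -0.033, 0.168]
[-0.092, -0.042, 0.202]
[-0.106, -0.051, 0.236]
[-0.119, -0.061, 0.269]
```

>>> {"api": "play_rows", "payload": {
  "rows": [
    [[1, -0.016, -0.005, 0, 0.034], [1, -0.032, -0.011, 0, 0.067], [1, -0.047, -0.018, 0, 0.101], [1, -0.062, -0.025, 0, 0.135], [1, -0.077, -0.033, 0, 0.168], [1, -0.092, -0.042, 0, 0.202], [1, -0.106, -0.051, 0, 0.236], [1, -0.119, -0.061, 0, 0.269]]
  ]
}}

```text
time_s: 6.87
tcp_pos: [0.5544, 0.0882, 0.247]
eef_rot: [-180.0, -0.1, -26.8]
contact_force: [-0.9, -0.9, 5.2]
gripper_width: 0.0115
gripper_force: 20.0
```

```bash
python3 arc.py .8
```

```text
leaf 0.3987516806254643 R 0.17463497186965019 [0.5544 0.0882 0.247 ] [-179.9788   -0.0964  -26.8462] [-0.8928 -0.8938  5.1883] 0.011542087798554325
[-0.016, -0.006, 0.033]
[-0.033, -0.012, 0.066]
[-0.049, -0.019, 0.099]
[-0.065, -0.026, 0.133]
[-0.08, -0.034, 0.166]
[-0.095, -0.043, 0.199]
[-0.11, -0.052, 0.232]
[-0.124, -0.063, 0.265]
```

>>> {"api": "play_rows", "payload": {
  "rows": [
    [[1, -0.016, -0.006, 0, 0.033], [1, -0.033, -0.012, 0, 0.066], [1, -0.049, -0.019, 0, 0.099], [1, -0.065, -0.026, 0, 0.133], [1, -0.08, -0.034, 0, 0.166], [1, -0.095, -0.043, 0, 0.199], [1, -0.11, -0.052, 0, 0.232], [1, -0.124, -0.063, 0, 0.265]]
  ]
}}

```text
time_s: 7.53
tcp_pos: [0.5123, 0.1436, 0.247]
eef_rot: [179.9, -0.1, -49.6]
contact_force: [-4.8, -3.2, 9.5]
gripper_width: 0.0115
gripper_force: 20.0
```

```bash
python3 arc.py 1.2
```

```text
leaf 0.7992196771349347 R 0.17511432479479433 [0.5123 0.1436 0.247 ] [179.9353  -0.0577 -49.633 ] [-4.8113 -3.1748  9.4556] 0.011535475579404816
[-0.016, -0.007, 0.033]
[-0.033, -0.013, 0.067]
[-0.049, -0.02, 0.1]
[-0.064, -0.027, 0.133]
[-0.08, -0.035, 0.167]
[-0.095, -0.044, 0.2]
[-0.109, -0.054, 0.233]
[-0.123, -0.064, 0.267]
```

>>> {"api": "play_rows", "payload": {
  "rows": [
    [[1, -0.016, -0.006, 0, 0.033], [1, -0.033, -0.012, 0, 0.067], [1, -0.049, -0.019, 0, 0.1], [1, -0.064, -0.026, 0, 0.133], [1, -0.08, -0.034, 0, 0.167], [1, -0.095, -0.043, 0, 0.2], [1, -0.109, -0.053, 0, 0.233], [1, -0.123, -0.063, 0, 0.267]]
  ]
}}

```text
time_s: 8.2
tcp_pos: [0.4951, 0.2109, 0.247]
eef_rot: [179.8, -0.0, -72.6]
contact_force: [-10.9, -1.3, 13.0]
gripper_width: 0.0113
gripper_force: 20.0
```

```bash
python3 arc.py 1.57
```

```text
leaf 1.197975794474762 R 0.17550580548598213 [0.4951 0.2109 0.247 ] [179.8379  -0.0378 -72.5739] [-10.9206  -1.3339  13.0214] 0.011253691669609458
[-0.015, -0.008, 0.031]
[-0.03, -0.013, 0.062]
[-0.045, -0.019, 0.092]
[-0.06, -0.025, 0.123]
[-0.074, -0.033, 0.154]
[-0.088, -0.041, 0.185]
[-0.102, -0.049, 0.216]
[-0.115, -0.059, 0.246]
```

>>> {"api": "play_rows", "payload": {
  "rows": [
    [[1, -0.015, -0.008, 0, 0.031], [1, -0.03, -0.013, 0, 0.062], [1, -0.045, -0.019, 0, 0.092], [1, -0.06, -0.025, 0, 0.123], [1, -0.074, -0.033, 0, 0.154], [1, -0.088, -0.041, 0, 0.185], [1, -0.102, -0.049, 0, 0.216], [1, -0.115, -0.059, 0, 0.246]]
  ]
}}

```text
time_s: 8.87
tcp_pos: [0.5046, 0.2763, 0.2469]
eef_rot: [179.8, 0.1, -93.7]
contact_force: [-20.5, 6.9, 15.6]
gripper_width: 0.0116
gripper_force: 20.0
```

>>> {"api": "play_rows", "payload": {
  "rows": [
    [[1, 0, 0, 0, 0], [0.7, 0, 0, 0, 0], [0.7, 0, 0, 0, 0], [0.7, 0, 0, 0, 0], [0.7, 0, 0, 0, 0], [0.7, 0, 0, -0.05, 0], [0.7, 0, 0, -0.12, 0], [0.5, 0, 0, -0.2, 0]]
  ]
}}

```text
time_s: 9.53
tcp_pos: [0.5072, 0.2743, 0.3452]
eef_rot: [179.8, -0.2, -93.6]
contact_force: [1.4, -0.3, 0.4]
gripper_width: 0.0291
gripper_force: 0.0
```

```bash
python3 - <<'E'
from h import *
p=[.7137,.1156,-.0664];h=W(p,[[-50,100,0]])[0,:2]
def L(al,u,v):  # u along leaf from hinge, v out of inner face from front face
    a=p[2]-al; return h+np.array([np.cos(a)*v+np.sin(a)*u, np.sin(a)*v-np.cos(a)*u])/1000
for al in (1.54,1.57):print(al,L(al,168,-45),L(al,160,46))
q=L(1.56,150,46);plan(q[0],q[1],.36,-3.8-89.4)
E
```

```text
1.54 [0.5042 0.2696] [0.5089 0.1784]
1.57 [0.5058 0.2746] [0.5078 0.1833]
t 9.5333 tcp [0.5072 0.2743 0.3452] yaw -93.61769111347047 w 0.029140295043160583 | shares [ 0.1846 -0.0335 -0.0296] -0.0048600567909207705
```

```bash
python3 - <<'E'
from h import *
import cv2
p=[.7137,.1156,-.0664];h=W(p,[[-50,100,0]])[0,:2]
a=p[2]-1.565
w=r.capture("wrist")[...,::-1];t=r.capture("top")[...,::-1]
cv2.imwrite("pics/w3raw.png",w);cv2.imwrite("pics/t3raw.png",t)
for u in(150,165,180):
    q=h+np.array([np.cos(a)*46+np.sin(a)*u,np.sin(a)*46-np.cos(a)*u])/1000
    P=[[*q,.261],[*q,.199]];print(u,q,proj("wrist",P).ravel(),proj("top",P).ravel())
o=np.zeros((600,640,3),np.uint8);o[:400]=w
o[400:,:400]=cv2.resize(t[90:190,100:300],None,fx=2,fy=2)
cv2.imwrite("pics/c3.png",o)
E
```

```text
150 [0.5179 0.1819] [302.8824  79.3293 307.1095  81.5802] [173.9376 220.0945 185.1901 222.7513]
165 [0.503  0.1828] [324.019   79.2936 324.0196  81.5525] [173.1444 228.5384 184.4844 230.5482]
180 [0.488  0.1837] [345.178   79.2578 340.9439  81.5248] [172.3472 237.0248 183.7753 238.3814]
```

View pics/c3.png

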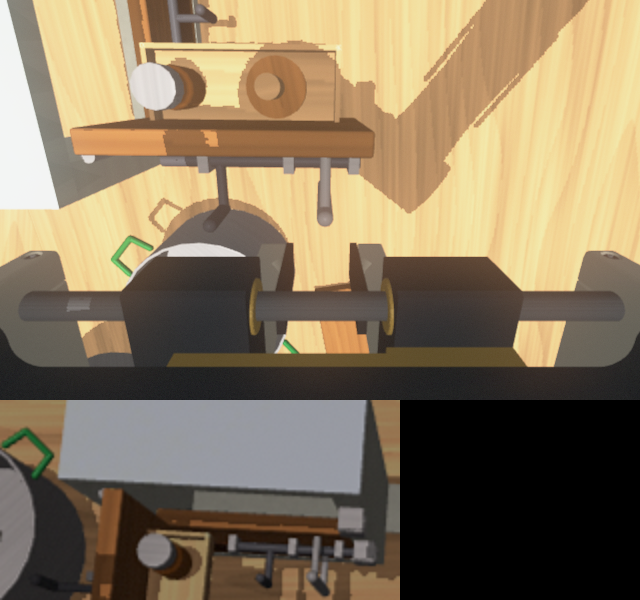

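The stamp stands upright on the rack, with its knob top at (267,87) and its disc centre at (276,86). The leaf is at about a right angle.

```bash
python3 - <<'E'
from h import *
print(ray("wrist",(267,87),.261),ray("wrist",(276,86),.213))
q=ray("wrist",(267,87),.261);plan(q[0],q[1],.345,-93.4)
E
```

```text
[0.544  0.1854 0.261 ] [0.544  0.1841 0.213 ]
t 9.6333 tcp [0.5105 0.2759 0.3529] yaw -93.59635799462801 w 0.03562310647982992 | shares [ 0.1765 -0.0783  0.0159] -0.002284729012581151
```

>>> {"api": "play_rows", "payload": {
  "rows": [
    [[0.5, 0.08, -0.04, 0, 0], [0.5, 0.16, -0.07, 0, 0], [0.5, 0.177, -0.078, 0, 0], [0.5, 0.177, -0.078, 0, 0], [0.5, 0.177, -0.078, 0.06, 0], [0.5, 0.177, -0.078, 0.1, 0], [0.5, 0.177, -0.078, 0.14, 0], [0.5, 0.177, -0.078, 0.14, 0]]
  ]
}}

```text
time_s: 10.3
tcp_pos: [0.5393, 0.1838, 0.2715]
eef_rot: [179.7, -0.2, -93.6]
contact_force: [0.1, -0.4, -1.2]
gripper_width: 0.0437
gripper_force: 0.0
```

```bash
python3 - <<'E'
from h import *
r.capture("top")
plan(.544,.1846,.232,-93.4);print(r.get_state()["contact_force"])
E
```

```text
t 10.35 tcp [0.5403 0.1841 0.274 ] yaw -93.59982656632288 w 0.043771956197510016 | shares [-0.0015 -0.0073  0.0841] -0.002325087676859424
[0.2337 0.0487 0.7407]
```

>>> {"api": "play_rows", "payload": {
  "rows": [
    [[0.5, 0, -0.007, 0.02, 0], [0.5, 0, -0.007, 0.04, 0], [0.5, 0, -0.007, 0.06, 0], [0.5, 0, -0.007, 0.08, 0], [0.5, 0, -0.007, 0.09, 0], [0.5, 0, -0.007, 0.09, 0], [0.5, 0, -0.007, 0.09, 0], [0.5, 0, -0.007, 0.09, 0]]
  ]
}}

```text
time_s: 11.02
tcp_pos: [0.545, 0.1845, 0.2315]
eef_rot: [-180.0, 0.0, -93.6]
contact_force: [1.2, 0.7, -0.1]
gripper_width: 0.0438
gripper_force: 0.0
```

>>> {"api": "play_rows", "payload": {
  "rows": [
    [[1, 0, 0, 0, 0], [1, 0, 0, 0, 0], [1, 0, 0, 0, 0], [1, 0, 0, 0, 0], [1, 0, 0, 0, 0], [1, 0, 0, 0, 0], [1, 0, 0, 0, 0], [1, 0, 0, 0, 0]]
  ],
  "squeeze": 15
}}

```text
time_s: 11.68
tcp_pos: [0.5447, 0.1844, 0.231]
eef_rot: [-180.0, -0.0, -93.6]
contact_force: [-0.6, 0.2, 0.3]
gripper_width: 0.0176
gripper_force: 15.0
```

>>> {"api": "play_rows", "payload": {
  "rows": [
    [[1, 0, 0, -0.02, 0], [1, 0, 0, -0.05, 0], [1, 0, 0, -0.09, 0], [1, 0, 0, -0.14, 0], [1, 0, 0, -0.19, 0], [1, 0, 0, -0.22, 0], [1, 0, 0, -0.22, 0], [1, 0, 0, -0.22, 0]]
  ]
}}

```text
time_s: 12.35
tcp_pos: [0.5449, 0.1846, 0.3423]
eef_rot: [-179.9, 0.1, -93.6]
contact_force: [-1.2, -0.2, -1.4]
gripper_width: 0.0178
gripper_force: 15.0
```

```bash
python3 - <<'E'
from h import *
plan(.484,-.03,.30,-127.1);plan(.484,-.259,.25,-127.1)
E
```

```text
t 12.35 tcp [0.5449 0.1846 0.3423] yaw -93.58312871864695 w 0.017765172927458522 | shares [0.436  0.0948 0.0845] 0.38998650588449424
t 12.35 tcp [0.5449 0.1846 0.3423] yaw -93.58312871864695 w 0.017765172927458522 | shares [0.8931 0.0662 0.1845] 0.38998650588449424
```

>>> {"api": "play_rows", "payload": {
  "rows": [
    [[1, 0.05, 0.0, 0, 0], [1, 0.12, 0.01, 0, 0.03], [1, 0.19, 0.02, 0.01, 0.1], [1, 0.26, 0.03, 0.03, 0.17], [1, 0.33, 0.04, 0.05, 0.24], [1, 0.4, 0.05, 0.07, 0.3], [1, 0.46, 0.06, 0.08, 0.36], [1, 0.5, 0.066, 0.09, 0.39]]
  ]
}}

```text
time_s: 13.02
tcp_pos: [0.4943, -0.0654, 0.2947]
eef_rot: [179.9, -0.1, -127.5]
contact_force: [0.2, -0.3, -0.8]
gripper_width: 0.0177
gripper_force: 15.0
```

```bash
python3 - <<'E'
from h import *
plan(.484,-.24,.20,-127.1)
E
```

```text
t 13.0167 tcp [ 0.4943 -0.0654  0.2947] yaw -127.454265581949 w 0.01768259084670198 | shares [ 0.2898 -0.196   0.1893] -0.004122067221002487
```

>>> {"api": "play_rows", "payload": {
  "rows": [
    [[1, 0.05, -0.03, 0.02, 0], [1, 0.1, -0.07, 0.06, 0], [1, 0.15, -0.11, 0.1, 0], [1, 0.21, -0.15, 0.14, 0], [1, 0.26, -0.18, 0.17, 0], [1, 0.29, -0.196, 0.19, 0], [1, 0.29, -0.196, 0.19, 0], [1, 0.29, -0.196, 0.19, 0]]
  ]
}}

```text
time_s: 13.68
tcp_pos: [0.4855, -0.2386, 0.1992]
eef_rot: [179.8, -0.1, -127.2]
contact_force: [-1.1, 0.4, -0.8]
gripper_width: 0.0175
gripper_force: 15.0
```

```bash
python3 - <<'E'
from h import *
import cv2
plan(.484,-.259,.15,-127.1)
G=[[.484,-.259,.017]];print(proj("wrist",G),proj("wrist",[[.4525,-.3005,.065],[.4525,-.3005,.017]]))
w=r.capture("wrist")[...,::-1];cv2.imwrite("pics/w4raw.png",w)
cv2.imwrite("pics/w4.png",w)
E
```

```text
t 13.6833 tcp [ 0.4855 -0.2386  0.1992] yaw -127.23547618369199 w 0.017478558099150412 | shares [ 0.0343 -0.0223  0.0985] -0.0015763369756412718
[[310.0775 161.4442]] [[307.844  112.2738]
 [309.5535 109.6411]]
```

View pics/w4.png

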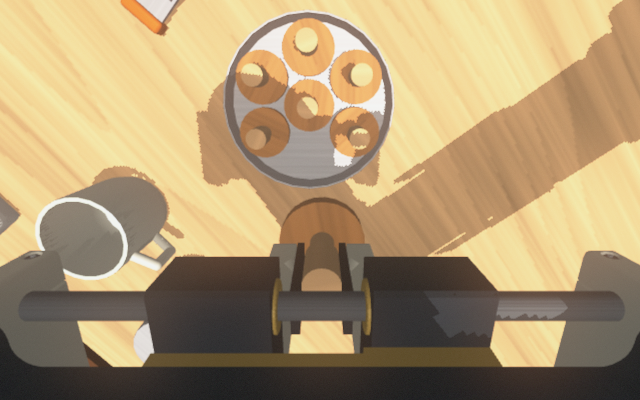

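The wrist view shows the stamp upright in hand. The tin is at (308,100), with the gap between (257,138) and (360,138) and the middle disc near (309,105), about 4 px off my prediction. I'll refine by edge matching, using the held stamp as a check.

```bash
cat > fit.py <<'E'
from h import *
import cv2
th=np.linspace(0,2*np.pi,120,endpoint=False)
circ=lambda x,y,z,R:np.c_[x+R*np.cos(th),y+R*np.sin(th),np.full(th.size,z)]
def tin(p):
    C=[circ(p[0],p[1],.028,.079),circ(p[0],p[1],.028,p[3])]
    for k in [None,1,2,3,4,5]:
        d=np.zeros(2) if k is None else .0525*np.array([np.cos(p[2]+k*np.pi/3),np.sin(p[2]+k*np.pi/3)])
        C+=[circ(p[0]+d[0],p[1]+d[1],.017,.025),circ(p[0]+d[0],p[1]+d[1],.065,.009)]
    return np.vstack(C)
def dt(path):
    e=cv2.Canny(cv2.imread(path),60,140);return np.minimum(cv2.distanceTransform(255-e,cv2.DIST_L2,5),4)
def cost(n,D,P):
    u=proj(n,P).astype(np.float32);return cv2.remap(D,u[:,0].copy(),u[:,1].copy(),cv2.INTER_LINEAR,borderValue=4).mean()
E
python3 - <<'E'
from fit import *
from scipy.optimize import minimize
res={}
for n,f in(("top","pics/top0.png"),("wrist","pics/w4raw.png")):
    D=dt(f);best=None
    for dx in(-.005,0,.005):
        for dy in(-.005,0,.005):
            m=minimize(lambda p:cost(n,D,tin(p)),[.4525+dx,-.3005+dy,np.radians(52.9),.081],method="Nelder-Mead",options=dict(initial_simplex=np.array([.4525+dx,-.3005+dy,np.radians(52.9),.081])+np.vstack([np.zeros(4),np.diag([.004,.004,.05,.001])])))
            if best is None or m.fun<best.fun:best=m
    p=best.x;res[n]=p;g=p[:2]+.0525*np.array([np.cos(p[2]),np.sin(p[2])]);print(n,p[:2],np.degrees(p[2]),p[3],best.fun,"gap",g)
# held stamp, disc top far half
D=dt("pics/w4raw.png");s=r.get_state();t=s["tcp_pos"];a=np.radians(s["eef_rot"][2])
def far(d):
    q=np.linspace(-1.2,1.2,80)+a
    return np.c_[t[0]+d[0]+.025*np.cos(q),t[1]+d[1]+.025*np.sin(q),np.full(80,t[2]-.018)]
best=min((cost("wrist",D,far((i/1000,j/1000))),i,j) for i in np.arange(-8,8.1,.5) for j in np.arange(-8,8.1,.5));print("held offset mm",best,cost("wrist",D,far((0,0))))
im=cv2.imread("pics/w4raw.png");o=cv2.resize(im[0:290,200:440],None,fx=2,fy=2)
for u in proj("wrist",tin(res["wrist"])):cv2.circle(o,(int((u[0]-200+.5)*2),int((u[1]+.5)*2)),0,(0,255,0),-1)
for u in proj("wrist",far((best[1]/1000,best[2]/1000))):cv2.circle(o,(int((u[0]-200+.5)*2),int((u[1]+.5)*2)),0,(0,0,255),-1)
cv2.imwrite("pics/c4.png",o)
E
```

```text
top [ 0.4525 -0.3019] 52.884816946869606 0.08025648502674756 0.40846139192581177 gap [ 0.4842 -0.26  ]
wrist [ 0.4519 -0.3037] 53.075911727318484 0.08007887165083918 0.35159656405448914 gap [ 0.4834 -0.2617]Traceback (most recent call last):
  File "<stdin>", line 16, in <module>
  File "<stdin>", line 16, in <genexpr>
  File "fit.py", line 14, in cost
    u=proj(n,P).astype(np.float32);return cv2.remap(D,u[:,0].copy(),u[:,1].copy(),cv2.INTER_LINEAR,borderValue=4).mean()
      ~~~~^^^^^
  File "h.py", line 6, in proj
    i=r.camera_info(n);T=np.linalg.inv(i["pose"]);f=200/np.tan(np.radians(i["fovy"]/2))
ValueError: time passes only in moves, steps and waits
```

```bash
sed -i 's/^def proj/from functools import lru_cache\n@lru_cache\ndef cam(n): return r.camera_info(n)\ndef proj/; s/i=r.camera_info(n)/i=cam(n)/' h.py
python3 - <<'E'
from fit import *
W4=[.4519,-.3037,np.radians(53.08),.0801]
D=dt("pics/w4raw.png");s=r.get_state();t=s["tcp_pos"];a=np.radians(s["eef_rot"][2]);print(s["time_s"],t)
def far(d):
    q=np.linspace(-1.2,1.2,80)+a
    return np.c_[t[0]+d[0]+.025*np.cos(q),t[1]+d[1]+.025*np.sin(q),np.full(80,t[2]-.018)]
c=sorted((cost("wrist",D,far((i/1000,j/1000))),i,j) for i in np.arange(-6,6.1,.5) for j in np.arange(-6,6.1,.5));print(c[:5],cost("wrist",D,far((0,0))))
best=c[0]
im=cv2.imread("pics/w4raw.png");o=cv2.resize(im[0:290,200:440],None,fx=2,fy=2)
for P,col in((tin(W4),(0,255,0)),(far((best[1]/1000,best[2]/1000)),(0,0,255)),(far((0,0)),(255,0,0))):
    for u in proj("wrist",P):cv2.circle(o,(int((u[0]-200+.5)*2),int((u[1]+.5)*2)),0,col,-1)
cv2.imwrite("pics/c4.png",o)
E
```

```text
13.7333 [ 0.4862 -0.238   0.2002]
[(np.float32(0.37444583), np.float64(-1.0), np.float64(-1.5)), (np.float32(0.45859832), np.float64(-1.5), np.float64(-1.0)), (np.float32(0.46536374), np.float64(-2.5), np.float64(-3.5)), (np.float32(0.486775), np.float64(-3.0), np.float64(-3.5)), (np.float32(0.51218796), np.float64(-1.0), np.float64(-1.0))] 1.9871279
```

View pics/c4.png

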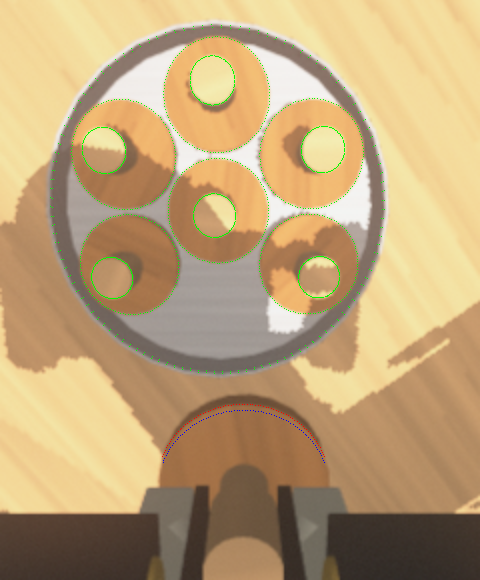

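The overlay fits the tin well. The held-stamp bias is common to both fits, and the wrist and top estimates agree on a TCP target of (0.4843, -0.260).

```bash
python3 -c "
from h import *
plan(.4843,-.260,.11,-127.1)"
```

```text
t 13.7333 tcp [ 0.4862 -0.238   0.2002] yaw -127.16739140139681 w 0.017364069162550844 | shares [ 0.0374 -0.0235  0.1804] -0.0007841345612718928
```

>>> {"api": "play_rows", "payload": {
  "rows": [
    [[1, 0.015, -0.01, 0, 0], [1, 0.03, -0.02, 0, 0], [1, 0.037, -0.023, 0.04, 0], [1, 0.037, -0.023, 0.08, 0], [1, 0.037, -0.023, 0.12, 0], [1, 0.037, -0.023, 0.16, 0], [1, 0.037, -0.023, 0.175, 0], [1, 0.037, -0.023, 0.175, 0]]
  ]
}}

```text
time_s: 14.4
tcp_pos: [0.484, -0.2592, 0.1121]
eef_rot: [179.8, -0.1, -127.1]
contact_force: [0.7, 0.3, -0.8]
gripper_width: 0.0178
gripper_force: 15.0
```

>>> {"api": "play_rows", "payload": {
  "rows": [
    [[1, 0, 0, 0, 0], [1, 0, 0, 0, 0], [1, 0, 0, 0, 0], [1, 0, 0, 0, 0], [1, 0, 0, 0, 0], [1, 0, 0, 0, 0], [1, 0, 0, 0, 0], [1, 0, 0, 0, 0]]
  ]
}}

```text
time_s: 15.07
tcp_pos: [0.4849, -0.2595, 0.1136]
eef_rot: [-180.0, 0.0, -127.1]
contact_force: [-0.1, 0.6, -1.5]
gripper_width: 0.0176
gripper_force: 15.0
```

```bash
python3 -c "
from h import *
plan(.4843,-.260,.06,-127.1)"
```

```text
t 15.0667 tcp [ 0.4849 -0.2595  0.1136] yaw -127.09904619924559 w 0.01758622966587919 | shares [0.0015 0.0003 0.1071] 1.1097975715049576e-05
```

>>> {"api": "play_rows", "payload": {
  "rows": [
    [[1, 0.001, 0, 0.02, 0], [1, 0.001, 0, 0.04, 0], [1, 0.001, 0, 0.06, 0], [1, 0.001, 0, 0.08, 0], [1, 0.001, 0, 0.1, 0], [1, 0.001, 0, 0.12, 0], [1, 0.001, 0, 0.12, 0], [1, 0.001, 0, 0.12, 0]]
  ]
}}

```text
time_s: 15.73
tcp_pos: [0.484, -0.2599, 0.0525]
eef_rot: [179.9, -0.1, -127.1]
contact_force: [0.0, -0.4, 0.3]
gripper_width: 0.0178
gripper_force: 15.0
```

>>> {"api": "play_rows", "payload": {
  "rows": [
    [[1, 0, 0, 0.004, 0], [1, 0, 0, 0.008, 0], [1, 0, 0, 0.012, 0], [1, 0, 0, 0.016, 0], [1, 0, 0, 0.02, 0], [1, 0, 0, 0.024, 0], [1, 0, 0, 0.028, 0], [1, 0, 0, 0.028, 0]]
  ]
}}

```text
time_s: 16.4
tcp_pos: [0.4843, -0.2598, 0.039]
eef_rot: [180.0, -0.0, -127.1]
contact_force: [1.2, 1.1, -0.0]
gripper_width: 0.0175
gripper_force: 15.0
```

>>> {"api": "play_rows", "payload": {
  "rows": [
    [[1, 0, 0, 0.002, 0], [1, 0, 0, 0.004, 0], [1, 0, 0, 0.006, 0], [1, 0, 0, 0.008, 0], [1, 0, 0, 0.009, 0], [1, 0, 0, 0.01, 0], [1, 0, 0, 0.01, 0], [1, 0, 0, 0.01, 0]]
  ]
}}

```text
time_s: 17.07
tcp_pos: [0.4848, -0.2599, 0.0347]
eef_rot: [-180.0, 0.0, -127.1]
contact_force: [0.3, 0.8, 3.4]
gripper_width: 0.0175
gripper_force: 15.0
```

>>> {"api": "play_rows", "payload": {
  "rows": [
    [[0.7, 0, 0, 0, 0], [0.7, 0, 0, 0, 0], [0.7, 0, 0, 0, 0], [0.7, 0, 0, 0, 0], [0.7, 0, 0, 0, 0], [0.7, 0, 0, 0, 0], [0.7, 0, 0, -0.02, 0], [0.7, 0, 0, -0.05, 0]]
  ]
}}

```text
time_s: 17.73
tcp_pos: [0.4835, -0.2597, 0.0589]
eef_rot: [179.8, -0.1, -127.1]
contact_force: [1.0, -0.0, 0.1]
gripper_width: 0.0263
gripper_force: 0.0
```

>>> {"api": "play_rows", "payload": {
  "rows": [
    [[0.7, 0, 0, -0.05, 0], [0.7, 0, 0, -0.1, 0], [0.7, 0, 0, -0.16, 0], [0.7, 0, 0, -0.22, 0], [0.7, 0, 0, -0.28, 0], [0.7, 0, 0, -0.3, 0], [0.7, 0, 0, -0.3, 0], [0.7, 0, 0, -0.3, 0]]
  ]
}}

```text
time_s: 18.4
tcp_pos: [0.4846, -0.2598, 0.2103]
eef_rot: [-179.9, 0.1, -127.1]
contact_force: [0.1, -0.2, -0.5]
gripper_width: 0.026
gripper_force: 0.0
```

```bash
python3 - <<'E'
from fit import *
print(r.get_state()["tcp_pos"])
w=r.capture("wrist")[...,::-1];t=r.capture("top")[...,::-1]
o=np.zeros((600,640,3),np.uint8);o[:400]=w
o[400:,:]=cv2.resize(t[85:285,120:500][:, :],(640,200)) if 0 else 0
o[400:,:400]=cv2.resize(t[90:190,100:300],None,fx=2,fy=2);o[400:,400:]=cv2.resize(t[206:306,358:478],(240,200))
for u in proj("wrist",np.vstack([circ(.4842,-.26,.065,.009),circ(.4842,-.26,.017,.025)])):
    if 0<=u[0]<640 and 0<=u[1]<400:o[int(u[1]),int(u[0])]=(0,255,0)
cv2.imwrite("pics/c5.png",o)
E
```

```text
[ 0.4846 -0.2598  0.2103]
```

View pics/c5.png

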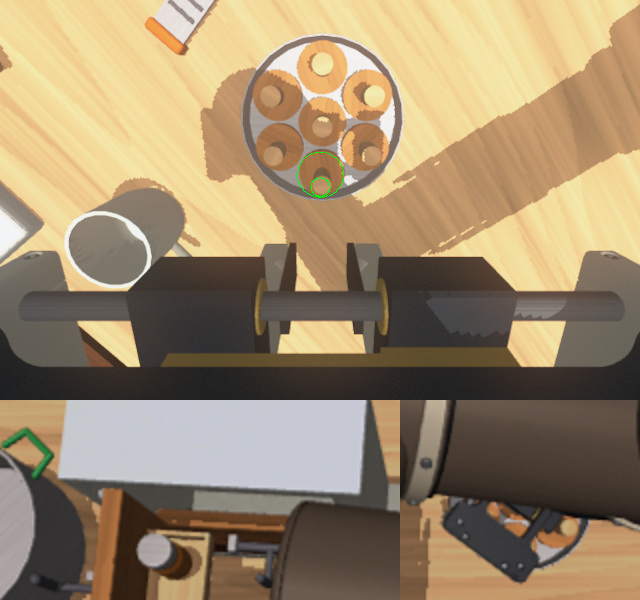

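The final view shows seven stamps flat in the ring, the new one at (321,175) inside the tin. The top door is still open and the arm is clear. I'm handing it in.

```bash
python3 -c "
from plant import r
print(r.close_job())"
```

```text
the job is handed in; nothing more can be done
None
```

I drew the top bolt, swung the top door to about a right angle, and stood the seventh stamp in the tin's empty place. I handed the job in at about 18.5 s; `close_job` returned no verdict, but the last pictures show all seven stamps in the ring and the top door still open. I did not touch the lower door, the jar or the mug.

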